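# Start a handset test: paddle switch, probe head, start button

### The job

Start the test of the black handset lying in the test fixture, using nothing but presses: first switch on the small switch box by pushing the raised far half of its paddle fully down, then press the fixture's probe head fully down over the handset so that it stays there, and last press the large button on the control box all the way in and let it go. Keep to that order, so neither the head nor the large button is pressed before its turn, and never press the small button. Do not pick up or shift the handset, and leave everything else on the bench where it is.

Things in the scene. Friction and masses are not known exactly. Their poses are not given: they have to be found in the camera images.
- switchbox: small aluminium switch box fixed to the bench, 100 (x) x 75 (y) x 40 mm high, with the black paddle on top; origin at the centre of its underside, x points away from the robot at yaw 0, z up
- paddle (a joint): angle of the V-shaped rocker paddle: 0 = off (near half level, far half tilted up), 0.32 rad = fully on (far half level, near half up), a hard stop. Hinged on the box's y axis, over the middle of the box, 52 mm above the bench; each half is 36 mm long, 42 mm wide. About 4 N down on the far half, 24 mm from the hinge, moves it; it stays where it is left
- paddle_push (a point): the point to push: on top of the paddle's far (+x) half, 24 mm from the hinge, on its centre line; moves with the paddle: about 60 mm above the bench when off, 52 mm when fully on
- fixture: test fixture fixed to the bench: aluminium base plate 200 (x) x 155 (y) x 12 mm with a white nest that holds the handset, and two upright steel columns 12 mm thick, 56 mm to either side (y) of the middle, tops at 92 mm; origin at the centre of its underside, x points away from the robot at yaw 0, z up
- head (a joint): travel of the probe head (dark steel crossbar 32 x 140 x 18 mm that slides down on the two columns, above the handset's middle): 0 = up, 0.015 m = fully down on a hard stop, 2 mm clear of the handset's body. It takes about 4 N to push down and stays where it is left
- head_pad (a point): centre of the top of the round grey push pad (40 mm across, 14 mm high) in the middle of the probe head; 99 mm above the bench when up, 84 mm when fully down
- handset: black handset, 150 (x) x 55 (y) x 24 mm, 0.14 kg, loose in the fixture's nest under the probe head; origin at the centre of its underside, 12 mm above the bench
- panel: grey control box fixed to the bench, 110 (x) x 165 (y) x 45 mm high, with two round black buttons on top, the large one 40 mm to +y and the small one 45 mm to -y of its middle; origin at the centre of its underside, x points away from the robot at yaw 0, z up
- start (a joint): travel of the large button (44 mm across, sprung): 0 = out, 0.008 m = fully in, which takes 5 N
- start_top (a point): centre of the top face of the large button; moves with it
- small (a joint): travel of the small button (20 mm across, sprung), which must not be pressed: 0 = out, 0.005 m = fully in
- small_top (a point): centre of the top face of the small button
- cup: small white plastic cup, 56 mm across, 45 mm high, loose, beside the switch box; origin at its underside's centre
- spare: second black handset, 150 x 55 x 24 mm, lying loose on the bench beside the switch box; origin at its underside's centre
- tape: roll of paper tape lying flat, 80 mm across, 22 mm high, loose, in front of the control box; origin at its underside's centre
- driver: screwdriver, 170 mm long, lying loose in front of the test fixture
- cleaner: small clear bottle with a white cap, 52 mm across, 110 mm high, standing loose behind the test fixture; origin at its underside's centre
- jar: white jar, 64 mm across, 70 mm high, standing loose behind the control box; origin at its underside's centre
Not all that is in view belongs to the job. What is shaped like the handset but pink is not meant.

How it is judged:
On the way, in this order (a step that is already met when the one before it is completed fails the run):
1. the paddle switch is on (value of joint paddle above 0.28 rad), for 0.1 s.
2. the probe head is fully down (value of joint head above 0.0125 m), for 0.1 s.
3. the large button is pressed all the way in (value of joint start above 0.0062 m), for 0.05 s.
At the end, for the whole second after the job is handed in: The paddle is on (above 0.27 of 0.32 rad), the probe head is down (beyond 12 of 15 mm), both buttons are out again (under 1.5 mm), and the handset lies still in the nest within 12 mm of its start (value of joint paddle above 0.27 rad and value of joint head above 0.012 m and value of joint each of start, small below 0.0015 m and distance of handset from where it was at the start of the episode below 0.012 m and linear speed of handset below 0.02 m/s); the robot touches nothing.
It fails at once if the probe head is pushed down before the switch is on (value of joint head above 0.006 m and value of joint paddle below 0.2 rad).
It fails at once if the large button is pressed before the probe head is down (value of joint start above 0.003 m and value of joint head below 0.011 m).
It fails at once if the small button is pressed (value of joint small above 0.002 m).
It fails at once if the handset is lifted or shifted (distance of handset from where it was at the start of the episode above 0.015 m).
It fails at once if something else on the bench is lifted, knocked or shifted by more than 25 mm (distance of any of cup, spare, tape, driver, cleaner, jar from where it was at the start of the episode above 0.025 m).
It also fails if it takes over 48 s, if anything falls off the work surface, if the arm or the gripper's body presses on something with over 40 N, if the wrist force passes 120 N, or if a joint passes its speed limit or range.

### The arm

A 7-joint arm with a two-finger parallel gripper is mounted at the origin on the work surface. World frame = base frame: x ahead of the robot, y to its left, z up, the work surface at z = 0. Lengths are in m, angles in rad, forces in N, time in s.
With the tool pointing down it reaches from about 0.425 to 0.925 m from the base axis. Payload 6.8 kg.
Tool frame: the origin (TCP) lies at the very end of the fingers, on their centre line; the grasp point (between the pads) lies 19 mm behind it; z points along the fingers, y is the line along which they close (so a half turn about z gives the same grasp; the last joint's range is limited). The gripper opens to 85 mm and grips with 20 to 120 N. Pads are 22 mm wide; open, the fingers measure 114 mm over their backs; the gripper's body (76 mm by 85 mm) begins 54 mm behind the grasp point. The pads swing forward as they close: fully open they stand 13 mm farther back than shut.
Start: joints at [1.069, 0.477, 0.022, 1.555, -0.011, 1.109, -0.083], TCP at [0.259, -0.623, 0.231] pointing down, gripper open.
Joint ranges: [-2.96, 2.96], [-0.34, 2.1], [-1.41, 1.46], [0.24, 2.44], [-1.37, 4.51], [0.17, 1.92], [-2.96, 2.96]. Speed limits (rad/s): [2.39, 2.39, 3.14, 3.14, 3.14, 3.14, 3.14].

### API

Orientations are given as a unit quaternion [w, x, y, z].
In Python, from station import bot gives the robot as it stands.
- The arm moves only by the tool jog_arm, never from a script. Its argument "motion" is a list of rows, each a list of 7 numbers: the turn, a rotation vector about the tool's x, y, z in rad, then the shift along the tool's x, y, z in mm, then the finger opening in mm, from 0 to 85.4. A call has 1 to 10 rows; each row is the pose to reach, as a shift and turn from the pose commanded when the call began, along the tool's axes at that moment; what a row does not reach only later rows make up. A row lasts 1/8 s, in which the tool goes at most 62.5 mm and 10.7 degrees, less where a joint would pass 70% of its speed; a pose out of reach is approached as far as the arm can. A call with a gripper value outside its range is refused whole. The fingers move at their own pace and stop on an object; "grip_force" is the grip in N (left out, the last holds). Time passes only in rows, so rows that repeat a pose let the fingers close. It gives the time, the measured TCP pose, the force, the opening and the grip force at its end, in the units of the state.
- bot.get_obs(): the state, without advancing time (a new reading comes with each control period).
- bot.read_camera(name): name is "side" or "top" or "wrist"; returns a dict with "pixels" (400x640x3 uint8, red, green, blue), "camera_matrix" (3x3 intrinsics, pixels), "T" (4x4, takes a point from camera to world coordinates); the wrist camera has in their place "tool_from_camera" (4x4, takes a point from camera to tool coordinates, whose origin is the TCP and whose axes are the flange's). Camera axes: x right, y down, z forward; pixel columns grow to the right and rows downward; lengths in m; the calibration is good to about 2 mm. A picture is of the moment at which its call begins: read the wrist's pose just before it. There is no depth.
- bot.hand_in(): hands the job in; it is judged then, once.
Trained networks look in a picture, given as the dict that the camera call returned (one of the last four; its "shot" number tells which), for a name from the list of things; names that differ only in an ending like _2 or _b are one class to them, and where a whole thing is asked for, a point or a joint stands for the part that bears it (a point fixed in the world has none). Each returns a list of dicts, best first, with "score" (0 to 1); they miss things now and then, are a little off and sometimes report something else, mostly with a low value. They report only what shows in the picture. A call takes as long as a camera call. They do not tell look-alikes from the thing itself.
- bot.spot_in(thing, picture): "xy" ([column, row] in pixels, amid what is visible of it).
- bot.tip_of(thing, picture): "xy" ([column, row] in pixels: a listed point, or the origin of a listed thing).
The state is a dict: "t": time; "q": joint angles; "joint_vel": joint speeds; "joint_torque": joint torques, N m; "eef_pos": TCP position; "tool_rot": TCP orientation; "contact_force": force on the tool from outside, world axes, zero at the start; "torque": the same for the moment, N m; "gripper_width": opening from 0.0 (shut) to 1.0 (fully open); "grasp_force": force on a finger pad.
Only numpy, scipy, OpenCV 4.12 (cv2) and the standard library are available. Lean on these libraries where they do the work, as an engineer would, in place of code of your own. Each camera call takes 0.05 s, during which the arm holds its last target. There are 200 camera calls.

## Working session

There is one attempt and no reset: what is moved stays moved. The work goes in short steps, Python scripts to look and compute and a tool call to move; the robot and the scene stay as the last step left them, time stands still between calls to the robot, and variables do not carry over. Pictures are saved under pics/ and viewed, at most 10 in all, crops included, and the job is handed in when it is done.

Besides the shell and the picture viewer there is one more tool, called after "Request:" as name(argument=value, ...) on one line, values as JSON. jog_arm: Moves the arm, as the interface text tells. Its arguments: {"type":"object","properties":{"motion":{"type":"array"},"grip_force":{"type":"number"}},"required":["motion"]}

```bash
mkdir -p pics
cat > h.py <<'E'
import numpy as np, cv2
from station import bot
def ray(p,xy):
    K=np.array(p["camera_matrix"]);T=np.array(p["T"])
    d=T[:3,:3]@np.linalg.solve(K,[xy[0],xy[1],1]);return T[:3,3],d
def at_z(p,xy,z):
    o,d=ray(p,xy);return o+d*(z-o[2])/d[2]
def tri(a,b):
    A=np.zeros((3,3));v=np.zeros(3)
    for o,d in (a,b):
        d=d/np.linalg.norm(d);P=np.eye(3)-np.outer(d,d);A+=P;v+=P@o
    return np.linalg.solve(A,v)
E
python3 - <<'E'
from h import *
np.set_printoptions(precision=4,suppress=True)
o=bot.get_obs();print(o["t"],o["eef_pos"],o["tool_rot"],o["contact_force"])
P={n:bot.read_camera(n) for n in("top","side")}
for n in P:cv2.imwrite(f"pics/{n}0.png",P[n]["pixels"][:,:,::-1])
Z=dict(paddle_push=.06,head_pad=.099,start_top=None,small_top=None,switchbox=0,fixture=0,panel=0,handset=.012)
for k,z in Z.items():
    r={n:bot.tip_of(k,P[n])[:2] for n in P}
    for n in P:
        for c in r[n]: print(k,n,np.round(c["xy"],1),round(c["score"],2), at_z(P[n],c["xy"],z if z is not None else .055))
    if r["top"] and r["side"]: print("  tri",tri(ray(P["top"],r["top"][0]["xy"]),ray(P["side"],r["side"][0]["xy"])))
E
```

```text
0.0 [ 0.2588 -0.6228  0.2303] [-0.0009  0.9807  0.1957 -0.0002] [-0.0058 -0.1404 -0.238 ]
paddle_push top [455.  224.9] 0.91 [ 0.4824 -0.3367  0.06  ]
paddle_push side [381.2 161.9] 0.54 [ 0.4768 -0.3359  0.06  ]
  tri [ 0.4805 -0.3389  0.057 ]
head_pad top [218.3 206.4] 0.38 [0.5161 0.3394 0.099 ]
head_pad side [261.8 254.1] 0.66 [0.5156 0.367  0.099 ]
  tri [0.5233 0.3487 0.0781]
start_top top [341.8 184.2] 0.69 [ 0.5926 -0.0092  0.055 ]
start_top top [418.2 228.5] 0.51 [ 0.4693 -0.2325  0.055 ]
start_top side [261.4 255.1] 0.7 [0.5446 0.3391 0.055 ]
start_top side [309.4 189.1] 0.53 [ 0.616 -0.024  0.055]
  tri [ 0.7042  0.0346 -0.2833]
small_top top [369.9 180.9] 0.55 [ 0.6044 -0.091   0.055 ]
switchbox top [447.4 232.9] 0.81 [ 0.459  -0.3339  0.    ]
switchbox side [384.3 172.3] 0.58 [ 0.4672 -0.3595 -0.    ]
  tri [ 0.457  -0.3284  0.0209]
fixture top [220.8 205.8] 0.61 [0.5232 0.3555 0.    ]
fixture side [266.6 276.8] 0.86 [0.5105 0.362  0.    ]
  tri [ 0.5208  0.3561 -0.0113]
panel top [349.5 180.8] 0.66 [ 0.6099 -0.0357  0.    ]
panel side [318.  203.5] 0.93 [ 0.5801 -0.0285  0.    ]
  tri [ 0.6024 -0.0426 -0.0176]
handset top [217.3 209.7] 0.85 [0.5105 0.3628 0.012 ]
handset top [143.5 192.1] 0.83 [0.5582 0.5903 0.012 ]
handset side [195.9 324.7] 0.97 [0.5531 0.6079 0.012 ]
handset side [263.6 270.6] 0.93 [0.5265 0.3555 0.012 ]
  tri [ 0.5882  0.4779 -0.1627]
```

Run:
```python
import cv2
a=cv2.imread("pics/top0.png");b=cv2.imread("pics/side0.png")
cv2.imwrite("pics/topz.png",cv2.resize(a[120:300,120:520],(800,360),interpolation=cv2.INTER_CUBIC))
cv2.imwrite("pics/sidez.png",cv2.resize(b[100:380,130:480],None,fx=2,fy=2,interpolation=cv2.INTER_CUBIC))
```

```text
(no output)
```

View pics/topz.png

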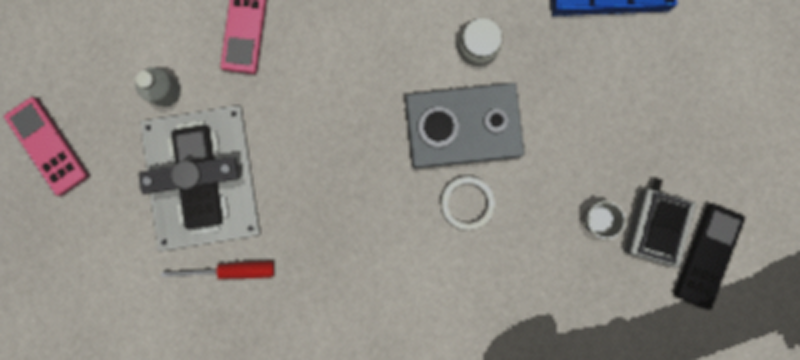

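View pics/sidez.png

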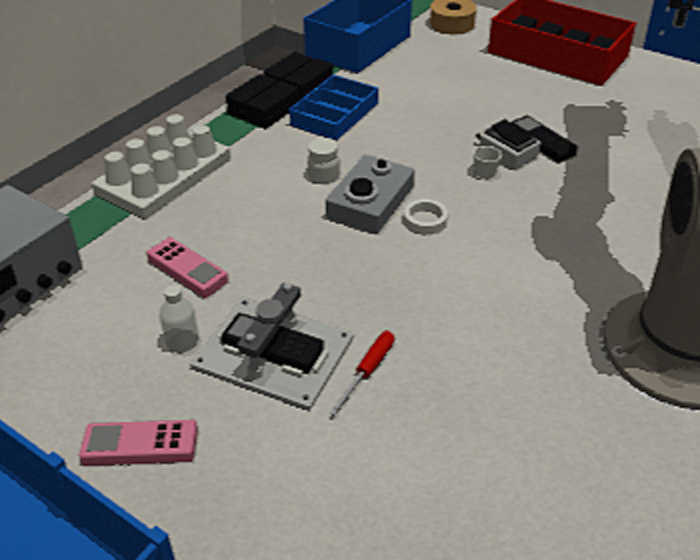

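The top view (crop scale 2, offset 120,120) shows the paddle around zoom (670,225) and the pad at (185,174), full-image (212,207). The large button is at (438,126), full-image (339,183), and the small one is at (497,120). The networks' paddle hit agrees, so I'll move over it and refine with the wrist camera.

Request:
jog_arm(motion=[[0,0,0,40,-22,0,0],[0,0,0,85,-48,0,0],[0,0,0,130,-74,0,0],[0,0,0,175,-100,0,0],[0,0,0,220,-125,0,0],[0,0,0,260,-148,10,0],[0,0,0,290,-165,20,0],[0,0,0,308,-175,30,0],[0,0,0,314,-178,30,0],[0,0,0,314,-178,30,0]], grip_force=40)

```text
t: 2.15
eef_pos: [0.4807, -0.339, 0.2017]
tool_rot: [0.0, 0.981, 0.196, 0.0]
contact_force: [-0.8, 0.2, 0.5]
gripper_width: 0.001
grasp_force: 0.0
```

```bash
cat >> h.py <<'E'
from scipy.spatial.transform import Rotation as R
np.set_printoptions(precision=4,suppress=True)
def pose():
    o=bot.get_obs();q=o["tool_rot"];T=np.eye(4)
    T[:3,:3]=R.from_quat([q[1],q[2],q[3],q[0]]).as_matrix();T[:3,3]=o["eef_pos"];return T,o
def wrist():
    T,o=pose();p=bot.read_camera("wrist");p["T"]=T@np.array(p["tool_from_camera"]);return p
def shift(xyz):
    T,o=pose();return 1000*T[:3,:3].T@(np.array(xyz)-T[:3,3])
def look(tag,things):
    T,o=pose();print(o["t"],o["eef_pos"],o["gripper_width"],o["contact_force"])
    p=wrist();img=p["pixels"][:,:,::-1].copy()
    for k,z in things.items():
        for c in bot.tip_of(k,p)[:3]:
            w=at_z(p,c["xy"],z);print(k,np.round(c["xy"],1),round(c["score"],2),w,"shift",shift(w))
    K=np.array(p["camera_matrix"]);Ti=np.linalg.inv(p["T"])
    cv2.imwrite(f"pics/{tag}.png",img);return p
E
python3 -c "
from h import *
p=look('w1',dict(paddle_push=.06,switchbox=0,cup=0,spare=0))
print(p['tool_from_camera'])"
```

```text
2.15 [ 0.4807 -0.339   0.2017] 0.001376569239130805 [-0.782   0.166   0.5122]
paddle_push [314.2 185.7] 0.92 [ 0.4817 -0.3374  0.06  ] shift [  2.5028  -1.8723 141.8338]
switchbox [300.9 193.7] 0.88 [ 0.4551 -0.3325  0.    ] shift [-20.1494 -16.6311 201.7859]
cup [232.1 156.5] 0.92 [ 0.465  -0.2487  0.    ] shift [ 20.9395 -90.0801 201.647 ]
spare [345.9 245.3] 0.78 [ 0.4178 -0.4037  0.    ] shift [-82.1418  35.3082 201.6831]
[[-0.0006 -0.965  -0.2623  0.0659]
 [ 1.     -0.0007  0.0002 -0.001 ]
 [-0.0004 -0.2623  0.965  -0.1415]
 [ 0.      0.      0.      1.    ]]
```

View pics/w1.png

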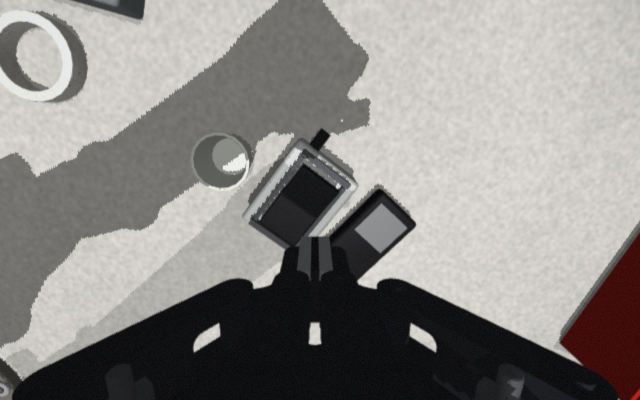

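The paddle's far half shows centred near (314,185), which agrees with the network. Pressing down.

Request:
jog_arm(motion=[[0,0,0,2,-1,30,0],[0,0,0,2,-1,70,0],[0,0,0,2,-1,110,0],[0,0,0,2,-1,130,0],[0,0,0,2,-1,138,0],[0,0,0,2,-1,142,0],[0,0,0,2,-1,145,0],[0,0,0,2,-1,148,0],[0,0,0,2,-1,150,0],[0,0,0,2,-1,150,0]])

```text
t: 3.65
eef_pos: [0.4827, -0.3373, 0.052]
tool_rot: [0.001, 0.981, 0.196, 0.001]
contact_force: [-2.1, -0.3, 4.7]
gripper_width: 0.001
grasp_force: 2.7
```

Request:
jog_arm(motion=[[0,0,0,0,0,1,0],[0,0,0,0,0,2,0],[0,0,0,0,0,2,0]])

```text
t: 4.03
eef_pos: [0.4828, -0.3374, 0.0517]
tool_rot: [0.001, 0.981, 0.195, 0.001]
contact_force: [-6.3, 2.9, 19.9]
gripper_width: 0.001
grasp_force: 10.2
```

Hard stop reached, so the switch is on. Next I lift and travel over to the fixture.

Request:
jog_arm(motion=[[0,0,0,0,0,-30,0],[0,0,0,0,0,-80,0],[0,0,0,0,0,-130,0],[0,0,0,10,-22,-165,0],[0,0,0,30,-64,-180,0],[0,0,0,52,-110,-180,0],[0,0,0,75,-158,-180,0],[0,0,0,98,-207,-180,0],[0,0,0,121,-256,-180,0],[0,0,0,142,-300,-180,0]])

```text
t: 5.28
eef_pos: [0.4982, -0.003, 0.2295]
tool_rot: [-0.0, 0.981, 0.196, 0.001]
contact_force: [0.5, 0.7, -0.2]
gripper_width: 0.0
grasp_force: 0.0
```

Request:
jog_arm(motion=[[0,0,0,20,-42,0,0],[0,0,0,43,-91,0,0],[0,0,0,66,-140,0,0],[0,0,0,89,-189,0,0],[0,0,0,112,-238,0,0],[0,0,0,132,-280,0,0],[0,0,0,148,-314,0,0],[0,0,0,156,-331,0,0],[0,0,0,156,-331,0,0],[0,0,0,156,-331,0,0]])

```text
t: 6.52
eef_pos: [0.5158, 0.3582, 0.2291]
tool_rot: [0.001, 0.981, 0.195, -0.0]
contact_force: [-0.1, 0.4, -0.7]
gripper_width: -0.005
grasp_force: 0.0
```

```bash
python3 -c "
from h import *
p=look('w2',dict(head_pad=.099,fixture=0,handset=.012))
print(pose()[1]['q'])"
```

```text
6.525 [0.5158 0.3582 0.2291] -0.004939942500674619 [-0.1321  0.3988 -0.6966]
head_pad [313.2 191. ] 0.7 [0.5145 0.3597 0.099 ] shift [ -0.7066  -2.0361 130.328 ]
fixture [310.6 170.4] 0.87 [0.5139 0.3629 0.    ] shift [ -0.1551  -5.0643 229.4104]
handset [313.7 172.5] 0.89 [0.515  0.3594 0.012 ] shift [ -0.5075  -1.0329 217.467 ]
handset [127.2  52.9] 0.67 [0.5575 0.5856 0.012 ] shift [ 125.095  -193.83    217.3611]
[-0.3875  0.4376 -0.4312  1.6514  0.2012  1.0967 -2.0541]
```

View pics/w2.png

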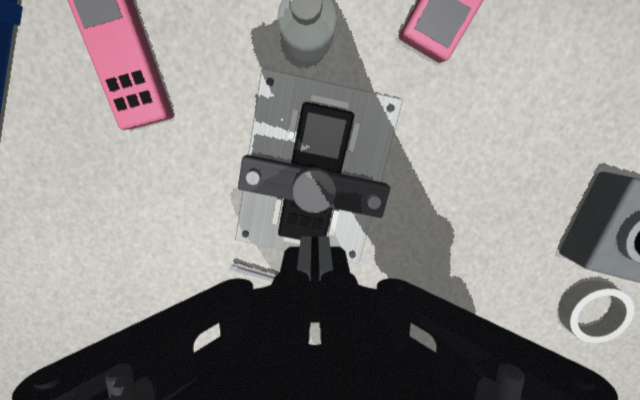

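The push pad is centred at about (314,191) under the tool, matching the network, and the cleaner stands clear. Pressing the head.

Request:
jog_arm(motion=[[0,0,0,-1,-2,30,0],[0,0,0,-1,-2,70,0],[0,0,0,-1,-2,105,0],[0,0,0,-1,-2,122,0],[0,0,0,-1,-2,130,0],[0,0,0,-1,-2,135,0],[0,0,0,-1,-2,139,0],[0,0,0,-1,-2,143,0],[0,0,0,-1,-2,145,0],[0,0,0,-1,-2,146,0]])

```text
t: 7.98
eef_pos: [0.514, 0.3618, 0.0841]
tool_rot: [0.0, 0.981, 0.196, 0.0]
contact_force: [-3.3, -4.7, 13.6]
gripper_width: 0.002
grasp_force: 6.8
```

Request:
jog_arm(motion=[[0,0,0,0,0,1,0],[0,0,0,0,0,1,0],[0,0,0,0,0,1,0]])

```text
t: 8.35
eef_pos: [0.5139, 0.3618, 0.084]
tool_rot: [0.0, 0.981, 0.196, 0.001]
contact_force: [-3.7, -4.7, 15.3]
gripper_width: 0.003
grasp_force: 7.6
```

Request:
jog_arm(motion=[[0,0,0,0,0,-30,0],[0,0,0,0,0,-80,0],[0,0,0,0,15,-125,0],[0,0,0,-9,55,-140,0],[0,0,0,-18,105,-140,0],[0,0,0,-27,160,-140,0],[0,0,0,-37,215,-140,0],[0,0,0,-46,270,-130,0],[0,0,0,-55,320,-120,0],[0,0,0,-61,355,-110,0]])

```text
t: 9.6
eef_pos: [0.5942, 0.0076, 0.1919]
tool_rot: [0.0, 0.981, 0.194, 0.001]
contact_force: [-0.9, 0.4, -0.2]
gripper_width: 0.002
grasp_force: 0.0
```

Request:
jog_arm(motion=[[0,0,0,-3,15,0,0],[0,0,0,-3,15,0,0],[0,0,0,-3,15,0,0]])

```text
t: 9.98
eef_pos: [0.5965, -0.002, 0.1928]
tool_rot: [-0.001, 0.98, 0.197, 0.001]
contact_force: [0.3, 0.3, -0.4]
gripper_width: -0.002
grasp_force: 0.0
```

```bash
python3 -c "
from h import *
p=look('w3',dict(start_top=.055,small_top=.055,panel=0))
s=bot.read_camera('side')
for c in bot.tip_of('start_top',s)[:3]:
  for d in bot.tip_of('start_top',p)[:2]: print(c['xy'],tri(ray(s,c['xy']),ray(p,d['xy'])))
for k,z in dict(head_pad=.084,paddle_push=.052).items(): print(k,[(c['xy'],at_z(s,c['xy'],z)) for c in bot.tip_of(k,s)[:1]])
cv2.imwrite('pics/side1.png',cv2.resize(s['pixels'][100:380,130:480,::-1],None,fx=2,fy=2))
"
```

```text
9.975 [ 0.5965 -0.002   0.1928] -0.0015172836862797187 [ 0.3447  0.2823 -0.3503]
small_top [400.3 214.2] 0.78 [ 0.6042 -0.0831  0.055 ] shift [-23.9998  77.2952 137.6644]
panel [346.8 184.3] 0.58 [ 0.6019 -0.0362  0.    ] shift [ -7.8912  32.7701 192.5997]
head_pad [([266.2, 258.3], array([0.5045, 0.3622, 0.084 ]))]
paddle_push [([379.7, 163.7], array([ 0.4807, -0.3321,  0.052 ]))]
```

View pics/w3.png

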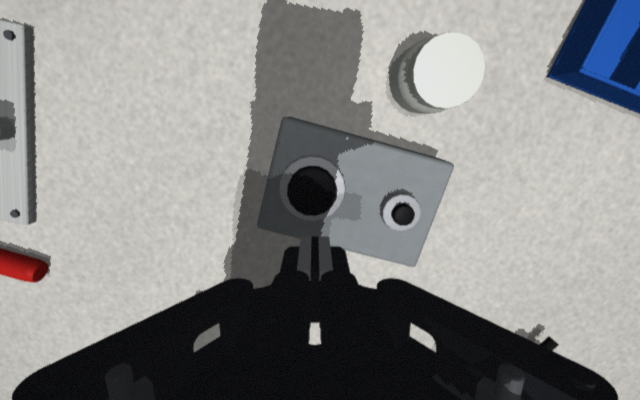

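View pics/side1.png

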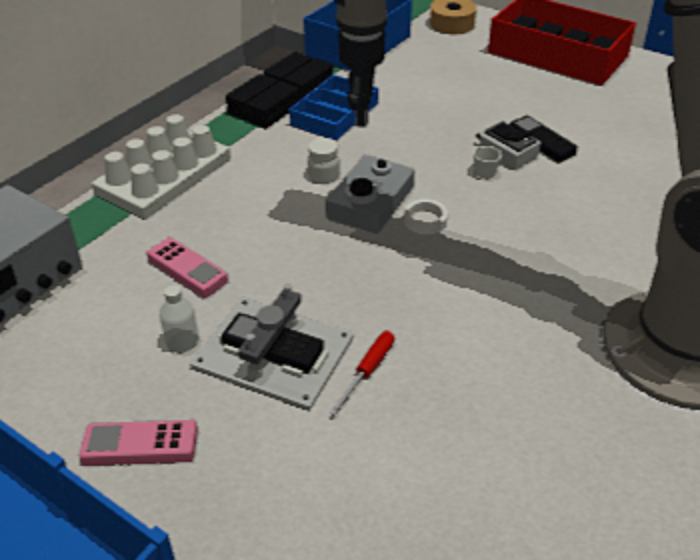

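The large button shows as a black disc at (312,190) in the wrist view and the small one at (402,214). In the side view the head now sits lower.

```bash
python3 -c "
from h import *
p=wrist()
for z in(.05,.06,.065): print(z,at_z(p,(312,190),z),at_z(p,(402,213.5),z),shift(at_z(p,(312,190),z)))
s=bot.read_camera('side'); print(tri(ray(s,(130+361/2,100+186/2)),ray(p,(312,190))))"
```

```text
0.05 [ 0.5928 -0.0024  0.05  ] [ 0.6041 -0.0886  0.05  ] [ -2.5854  -3.2955 142.331 ]
0.06 [ 0.595  -0.0015  0.06  ] [ 0.606  -0.0847  0.06  ] [ -0.1735  -3.2186 132.3311]
0.065 [ 0.5961 -0.0011  0.065 ] [ 0.6069 -0.0828  0.065 ] [  1.0325  -3.1801 127.3312]
[ 0.5952 -0.0013  0.0598]
```

Request:
jog_arm(motion=[[0,0,0,0,-3,30,0],[0,0,0,0,-3,70,0],[0,0,0,0,-3,105,0],[0,0,0,0,-3,122,0],[0,0,0,0,-3,128,0],[0,0,0,0,-3,132,0],[0,0,0,0,-3,136,0],[0,0,0,0,-3,139,0],[0,0,0,0,-3,139,0]])

```text
t: 11.65
eef_pos: [0.5959, -0.0018, 0.0602]
tool_rot: [0.001, 0.981, 0.195, 0.001]
contact_force: [-20.8, -0.9, 54.1]
gripper_width: -0.001
grasp_force: 26.8
```

Contact is firm at 54 N. I'll back off in small steps to see the spring curve and confirm the button was pressed.

Request:
jog_arm(motion=[[0,0,0,0,0,-6,0],[0,0,0,0,0,-8,0],[0,0,0,0,0,-8,0]])

```text
t: 12.02
eef_pos: [0.5964, -0.0017, 0.0625]
tool_rot: [0.0, 0.981, 0.196, 0.001]
contact_force: [0.1, -0.0, 3.4]
gripper_width: 0.0
grasp_force: 2.1
```

Request:
jog_arm(motion=[[0,0,0,0,0,-4,0],[0,0,0,0,0,-4,0]])

```text
t: 12.28
eef_pos: [0.5964, -0.0017, 0.0658]
tool_rot: [0.0, 0.981, 0.196, 0.001]
contact_force: [1.7, 0.0, 3.5]
gripper_width: -0.001
grasp_force: 1.4
```

Request:
jog_arm(motion=[[0,0,0,0,0,-6,0],[0,0,0,0,0,-6,0]])

```text
t: 12.52
eef_pos: [0.5948, -0.0018, 0.0712]
tool_rot: [-0.0, 0.981, 0.196, -0.0]
contact_force: [0.5, 0.7, -0.1]
gripper_width: 0.002
grasp_force: 0.0
```

The spring force fades over 60–68 mm, so the button went its full travel. Now I retreat and check.

Request:
jog_arm(motion=[[0,0,0,0,0,-40,0],[0,0,0,0,0,-90,0],[0,0,0,0,0,-130,0],[0,0,0,0,0,-150,0],[0,0,0,0,0,-150,0],[0,0,0,0,0,-150,0]])

```text
t: 13.28
eef_pos: [0.5942, -0.0019, 0.2197]
tool_rot: [-0.0, 0.981, 0.196, -0.001]
contact_force: [0.4, 0.6, -0.3]
gripper_width: 0.001
grasp_force: 0.0
```

```bash
python3 -c "
from h import *
print(pose()[1]['contact_force'])
s=bot.read_camera('side')['pixels'][:,:,::-1];a=cv2.imread('pics/side0.png')
f=lambda i,r,c,k:cv2.resize(i[r:r+50,c:c+70],(400,285),interpolation=cv2.INTER_CUBIC)
cv2.imwrite('pics/cmp.png',np.vstack([np.hstack([f(a,r,c,0),f(s,r,c,0)]) for r,c in((145,355),(235,235))]))"
```

```text
[ 0.4286  0.6193 -0.3262]
```

View pics/cmp.png

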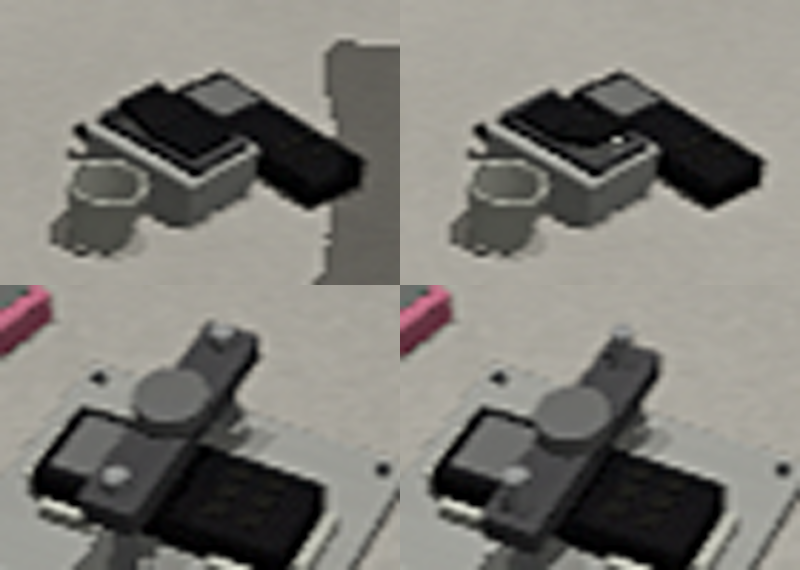

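The before/after crops show the paddle rocked over (far half level, near half up), the head lowered, and the handset, cup and spare not moved.

```bash
python3 -c "
from station import bot
print(bot.hand_in())"
```

```text
the job is handed in; nothing more can be done
None
```

The job is handed in (no verdict was returned): I switched the paddle on, pressed the probe head down so it stayed, then pressed and released the large button, and in the images I checked nothing else had moved.

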